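# Seat the keyed spindle in the pulley hub and hold it home against its spring

## Robot

A 6-joint arm with a two-finger parallel gripper is mounted at the origin on a cart in front of the work surface, level with it; the furniture and walls round the work are solid. World frame = base frame: x ahead of the robot, y to its left, z up, the work surface at z = 0. Lengths are in m, angles in rad, forces in N, time in s.
With the tool pointing down it reaches from about 0.225 to 0.875 m from the base axis. Payload 3.4 kg.
Tool frame: the origin (TCP) lies on the centre line of the jaws, within the pads' length; the fingertips stand 22 mm ahead of it and the grasp point (between the pads) lies 3 mm ahead of it; z points along the fingers, y is the line along which they close (so a half turn about z gives the same grasp; the last joint's range is limited). The gripper opens to 85 mm and grips with 20 to 120 N. Pads are 22 mm wide; open, the fingers measure 114 mm over their backs; the gripper's body (76 mm by 85 mm) begins 54 mm behind the grasp point. The pads swing forward as they close: fully open they stand 13 mm farther back than shut.
Start: joints at [-1.257, 0.276, 1.505, -0, 1.361, -0.121], TCP at [0.242, -0.522, 0.253] pointing down, gripper open.
Joint ranges: [-2.89, 2.89], [-0.75, 2.08], [0.22, 2.7], [-1.18, 4.32], [0.11, 2.71], [-2.7, 2.7]. Speed limits (rad/s): [2.57, 2.57, 3.14, 3.14, 3.14, 3.14].

## Interface

Orientations are given as a unit quaternion [w, x, y, z].
In Python, from rig import readout, optics, ticket gives the robot as it stands. The module is installed in compiled form; this text tells all that it offers.
- The arm moves only by the tool tcp_steps, called after ">>>" as name(argument=value, ...) on one line, values as JSON. Schema: {"type":"object","properties":{"plan":{"type":"array","items":{"type":"array","items":{"type":"array","items":{"type":"number"},"minItems":4,"maxItems":4},"minItems":1,"maxItems":5},"minItems":1,"maxItems":1},"aperture":{"type":"number"},"squeeze":{"type":"number"},"only":{"type":"string"},"quiet":{"type":"boolean"},"lines":{"type":"string"}},"required":["plan"],"additionalProperties":false}. plan is a list that holds a single list of rows (three levels of brackets), with 1 to 5 rows, each of 4 numbers: dx, dy, dz in m, then a turn about the tool's z in rad; each row shifts and turns the commanded pose from where the row before left it, along the tool's axes as they then stand; what a row does not reach is not made up. A row lasts 1/12 s, in which the tool goes at most 0.0417 m and 0.125 rad, less where a joint would pass 70% of its speed; a pose out of reach is approached as far as the arm can. aperture is the finger opening in m, set as the call begins (left out keeps the last). The fingers move at their own pace and stop on an object; squeeze is the grip in N (left out, the last holds). Time passes only in rows, so rows that do not move let the fingers close. The tool returns the time, the measured TCP pose, the force, the opening and the grip force at its end. only (a regular expression) keeps the lines of the reply that match it, lines (a string "A,B") keeps lines A to B, and quiet returns only ok. Input that does not fit is refused with a message, and nothing moves.
- readout.get_state(): the state, without advancing time (a new reading comes with each control period).
- optics.get_image(name): name is "side" or "top" or "wrist"; returns a dict with "img" (420x560x3 uint8, red, green, blue), "camera_matrix" (3x3 intrinsics, pixels), "T" (4x4, takes a point from camera to world coordinates); the wrist camera has in their place "hand_eye" (4x4, takes a point from camera to tool coordinates, whose origin is the TCP and whose axes are the flange's). Camera axes: x right, y down, z forward; pixel columns grow to the right and rows downward; lengths in m; the calibration is good to about 2 mm. A picture is of the moment at which its call begins: read the wrist's pose just before it. There is no depth.
- ticket.sign_off(): hands the job in; it is judged then, once.
The state is a dict: "clock": time; "qpos": joint angles; "qd": joint speeds; "effort": joint torques, N m; "position": TCP position; "ee_rot": TCP orientation; "contact_force": force on the tool from outside, world axes, zero at the start; "moment": the same for the moment, N m; "width": finger opening in m; "gripper_force": force on a finger pad.
Only numpy, scipy, OpenCV 4.12 (cv2) and the standard library are available. Lean on these libraries where they do the work, as an engineer would, in place of code of your own. Each camera call takes 0.05 s, during which the arm holds its last target. There are 200 camera calls.

## Task

Tip the yellow-framed clear guard of the spindle drive forward and down until it rests fully open, take the spindle with the brass key (not its keyless twin) out of the blue rack, and push it down into the pulley hub, turning it until the key slips into the keyway. Keep pushing against the spring under it until the collar sits on the hub face, and finish while still gripping it and holding it pressed home, so that I can fit the retaining clip. Leave the keyless spindle, oil bottle, hex key and white roller where they are.

Things in the scene. Friction and masses are not known exactly. Their poses are not given: they have to be found in the camera images.
- guard (a joint): Drive's guard, yellow frame with clear panels: upright front panel 102 mm wide hinged along its bottom edge, 81 mm high, and a roof 118 mm deep, top 102 mm over the worktop. 0 closed; grows as it tips toward the robot; 1.3 rad fully open on its stop. Needs about 1.5 N at the handle; past 0.6 rad it sinks open by itself, damped; below 0.35 it falls shut.
- guard_handle (a point): Middle of the grip bar on the guard's roof: dark round bar 10 mm thick, 60 mm long, parallel to the hinge, 30 mm clear above the roof. Closed, it is 31 mm behind the hinge axis and 119 mm above it. Turns with the guard. With the guard open, the roof's edge stands up 145 mm over the worktop, 100 mm in front of the hub axis.
- guard_hinge (a point): Middle of the guard's hinge axis, fixed to the drive, 56 mm in front of the hub axis, 18 mm above the worktop. Its y axis lies along the hinge, its -x axis points out of the drive's front (toward the robot, within 0.15 rad), z up.
- drive_unit: The spindle drive, fixed: grey base plate 122 x 108 x 12 mm, rear plate 57 mm behind the hub axis rising to 92 mm, a toothed aluminium pulley 75 mm across, whose hub faces up and holds still below 0.4 N m; a sensor post 165 mm high stands right of it, toward the rack, at about x 0.53, y -0.14 to -0.25. Origin on the hub axis at worktop height; front toward its own -x.
- hub_mouth (a point): Centre of the bore's mouth in the hub's flat top face, 64 mm over the worktop, z up. Bore 24 mm wide; keyway 10 mm wide, open at the top, as deep as the bore, reaching 17 mm from the axis. This frame is the drive's: the keyway points toward its -x, but up to 0.5 rad either way from there; see or feel for it.
- spindle: Keyed steel spindle, loose, upright in a pocket of the rack, 92 mm long, 0.2 to 0.4 kg. Origin at the centre of its lower end. Upward: nose chamfer 3 mm, round shank 22 mm thick to 44 mm, collar 38 mm across to 52 mm, square end 20 x 20 mm to 92 mm (grip here; sides along its x and y). Brass key 8 mm wide, 12 to 40 mm up the shank, toward its -x, reaching 15.5 mm from the axis.
- spindle_collar (a point): Centre of the underside of the keyed spindle's collar, 44 mm above its lower end; it lies at the bore's mouth when the spindle is home. The nose enters the bore 12 mm before the key meets the hub face. A sprung seat 36 mm down the bore yields at 8 N, is 8 mm lower at 14 N with the spindle home, and lifts a released spindle again.
- rack: Blue plastic rack 56 x 136 x 22 mm fixed on the worktop, with two round pockets 26 mm wide and 10 mm deep, 38 mm either side of its middle along its y axis; their floors lie 12 mm above the worktop. Origin under its middle.
- plain_spindle: Keyless twin of the spindle, same sizes but no key, loose in the other pocket. Stays there.
- oil_bottle: Small oil bottle with a red spout, 44 mm across, 145 mm high, loose; origin under its middle.
- hex_key_6: Black hex key lying flat, 94 mm long, loose.
- spare_roller_1: White nylon roller standing on end, 27 mm across, 30 mm high, loose.
Mind the look-alikes: they are no part of the job. Leave any orange look-alike of the spindle alone.

How it is judged:
On the way, in this order (a step that is already met when the one before it is completed fails the run):
1. the guard is tipped fully open (value of joint guard above 1.2 rad), for 0.2 s.
2. the keyed spindle is lifted out of the rack in the fingers (height (world z) of spindle above 0.045 m and contact force between the fingers and spindle above 1 N), for 0.2 s.
3. the key has slipped into the keyway (z of spindle_collar in the frame of hub_mouth below 0.024 m and horizontal distance between spindle_collar and hub_mouth below 0.005 m), for 0.05 s.
At the end, for the whole second after the job is handed in: The keyed spindle is home in the hub: its collar within 2.5 mm of the hub face, within 3 mm of the bore axis, upright within 0.05 rad, key in the keyway; the fingers still grip it and hold it down against the spring, at rest; the guard is open (over 1.2 rad) (z of spindle_collar in the frame of hub_mouth below 0.0025 m and horizontal distance between spindle_collar and hub_mouth below 0.003 m and angle between the z axis of spindle and the z axis of hub_mouth, either way round below 0.05 rad and contact force between the fingers and spindle above 3 N and value of joint guard above 1.2 rad and linear speed of spindle below 0.02 m/s); the arm keeps its last pose, push and grip.
It fails at once if the keyless spindle is moved more than 30 mm (distance of plain_spindle from where it was at the start of the episode above 0.03 m).
It fails at once if the oil bottle is moved more than 30 mm (distance of oil_bottle from where it was at the start of the episode above 0.03 m).
It fails at once if the hex key is moved more than 30 mm (distance of hex_key_6 from where it was at the start of the episode above 0.03 m).
It fails at once if the white roller is moved more than 30 mm (distance of spare_roller_1 from where it was at the start of the episode above 0.03 m).
It also fails if it takes over 58 s, if anything falls off the work surface, if the arm or the gripper's body presses on something with over 40 N, if the wrist force passes 120 N, or if a joint passes its speed limit or range.

## Working session

There is one attempt and no reset: what is moved stays moved. The work goes in short steps, Python scripts to look and compute and a tool call to move; the robot and the scene stay as the last step left them, time stands still between calls to the robot, and variables do not carry over. Pictures are saved under pics/ and viewed, at most 10 in all, crops included, and the job is handed in when it is done.

```bash
mkdir -p pics
```

Create h.py:
```python
import numpy as np, cv2
from rig import readout, optics
from scipy.spatial.transform import Rotation as R
def cam(name):
    s=readout.get_state(); d=optics.get_image(name); K=np.array(d["camera_matrix"])
    if name=="wrist":
        T=np.eye(4); q=s["ee_rot"]; T[:3,:3]=R.from_quat([q[1],q[2],q[3],q[0]]).as_matrix(); T[:3,3]=s["position"]
        T=T@np.array(d["hand_eye"])
    else: T=np.array(d["T"])
    return d["img"],K,T
def ray(K,T,uv):
    d=T[:3,:3]@np.linalg.solve(K,[uv[0],uv[1],1.]); return T[:3,3],d/np.linalg.norm(d)
def onz(K,T,uv,z):
    o,d=ray(K,T,uv); return o+d*(z-o[2])/d[2]
def proj(K,T,p):
    c=T[:3,:3].T@(np.array(p)-T[:3,3]); u=K@c; return u[:2]/u[2]
def two(a,b):
    (o1,d1),(o2,d2)=a,b
    t=np.linalg.lstsq(np.c_[d1,-d2],o2-o1,rcond=None)[0]
    p,q=o1+t[0]*d1,o2+t[1]*d2; return (p+q)/2,np.linalg.norm(p-q)
def save(n,img): cv2.imwrite("pics/"+n,img[:,:,::-1])
```

Run:
```python
from h import *
a=cam("top");b=cam("side")
save("top.png",a[0]);save("side.png",b[0]); np.savez("ts.npz",ti=a[0],tK=a[1],tT=a[2],si=b[0],sK=b[1],sT=b[2])
print(a[2][:3].round(3),b[2][:3].round(3)); s=readout.get_state(); print(s)
```

```text
[[ 6.000e-03 -9.830e-01  1.840e-01  2.370e-01]
 [-1.000e+00 -6.000e-03 -0.000e+00 -1.920e-01]
 [ 1.000e-03 -1.840e-01 -9.830e-01  1.411e+00]] [[-0.999  0.029 -0.039  0.511]
 [ 0.048  0.638 -0.769  0.484]
 [ 0.003 -0.77  -0.638  0.69 ]]
{'clock': 0.1, 'qpos': array([-1.25700722e+00,  2.76538875e-01,  1.50602469e+00, -2.78651609e-05,
        1.36071133e+00, -1.21015941e-01]), 'qd': array([-1.15016346e-04, -9.32506677e-04, -1.20634037e-04, -1.05400392e-03,
        6.90038036e-04,  2.49782335e-06]), 'effort': array([ 8.55718863e-04, -4.17699945e+01, -2.46405977e+01, -3.45263279e-04,
        5.79659725e-03,  1.18764228e-05]), 'position': array([ 0.24204851, -0.52107901,  0.25251489]), 'ee_rot': array([-8.35908022e-04,  9.76460028e-01,  2.15696792e-01, -9.45080878e-05]), 'contact_force': array([ 0.24313062, -0.21835304,  0.40197378]), 'moment': array([-0.03190844,  0.03502144,  0.05470157]), 'gripper_force': 0.0, 'width': 0.08537269655609846}
```

View pics/top.png

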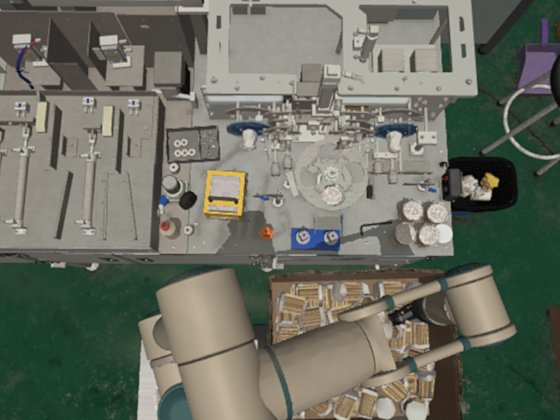

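View pics/side.png

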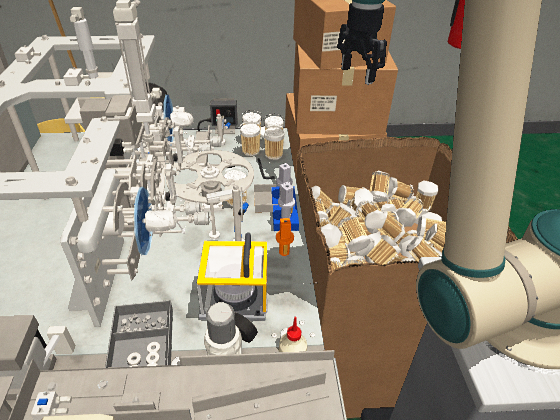

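The top view shows the guard at about (225,193), the rack at (316,238) and the orange look-alike at (267,232). In the side view, the guard is at (235,262), with the dark handle bar at (247,256), and the rack is at (285,205). I'll enlarge both.

Run:
```python
from h import *
d=np.load("ts.npz")
A=cv2.resize(d["ti"][165:255,195:355],None,fx=5,fy=5,interpolation=cv2.INTER_CUBIC)[:, :800]
B=cv2.resize(d["si"][150:330,190:310],None,fx=4.5,fy=3.3,interpolation=cv2.INTER_CUBIC)
save("a.png",A)
save("b.png",cv2.resize(d["si"][155:320,185:315],None,fx=3.6,fy=3.6,interpolation=cv2.INTER_CUBIC))
for n in "ts":
    i=d[n+"i"];K=d[n+"K"];T=d[n+"T"]; hsv=cv2.cvtColor(i,cv2.COLOR_RGB2HSV)
    for nm,lo,hi,z in (("yel",(22,150,120),(33,255,255),.102),("blue",(105,150,80),(125,255,255),.022),("orange",(5,180,150),(15,255,255),.05)):
        m=cv2.inRange(hsv,lo,hi); c=[x for x in cv2.findContours(m,0,2)[0] if cv2.contourArea(x)>60]
        for x in c:
            r=cv2.minAreaRect(x); print(n,nm,np.round(r[0],1),np.round(r[1],1),r[2],[onz(K,T,p,z)[:2].round(3).tolist() for p in cv2.boxPoints(r)])
```

```text
t yel [491.2 180.2] [13.6 11.9] 14.03624439239502 [[0.565, -0.764], [0.597, -0.774], [0.588, -0.809], [0.556, -0.799]]
t yel [224.3 192.4] [37.6 42.6] 5.194429397583008 [[0.484, -0.016], [0.601, -0.023], [0.592, -0.124], [0.476, -0.115]]
t blue [315.4 239. ] [47.3 19.1] 1.432096242904663 [[0.399, -0.253], [0.453, -0.254], [0.45, -0.387], [0.396, -0.384]]
s yel [231.5 262.5] [43. 69.] 90.0 [[0.607, -0.12], [0.478, -0.115], [0.483, -0.011], [0.6, -0.017]]
s blue [143.4 229.7] [21.7  5.9] 73.61045837402344 [[0.757, -0.275], [0.745, -0.28], [0.721, -0.212], [0.733, -0.208]]
s blue [277.  217.5] [25.  8.] 90.0 [[0.451, -0.314], [0.433, -0.313], [0.439, -0.229], [0.457, -0.229]]
s blue [294.  209.5] [41.  8.] 90.0 [[0.406, -0.373], [0.387, -0.372], [0.402, -0.227], [0.42, -0.228]]
s blue [275.5 195. ] [16.  7.] 90.0 [[0.45, -0.383], [0.432, -0.382], [0.437, -0.321], [0.453, -0.322]]
s orange [284.5 237. ] [17. 36.] 0.0 [[0.458, -0.128], [0.45, -0.234], [0.414, -0.232], [0.424, -0.126]]
```

View pics/a.png

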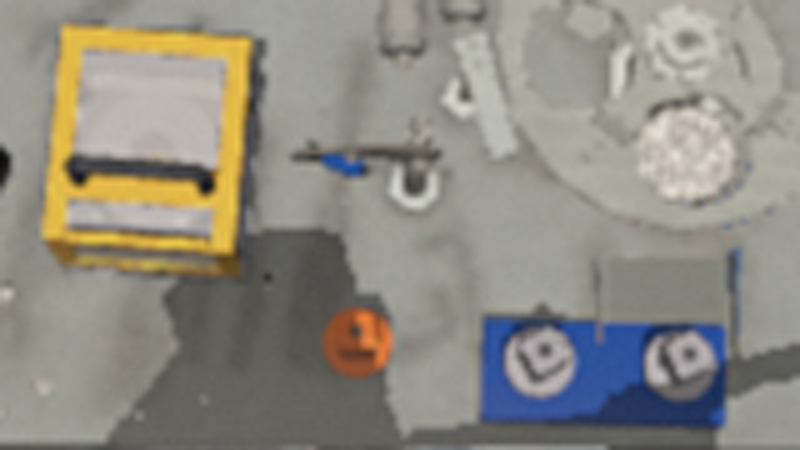

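View pics/b.png

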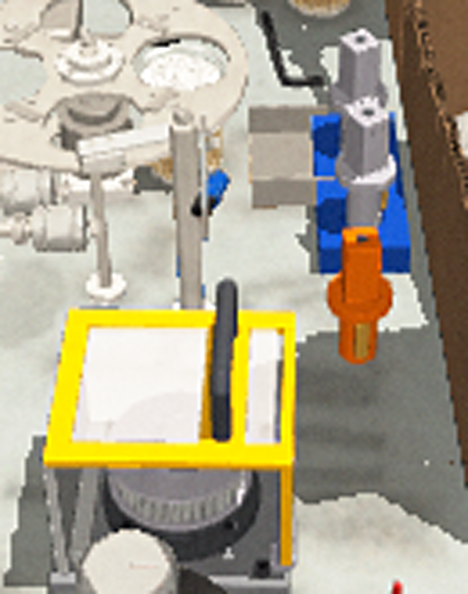

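The top crop shows the bar ends at px (210.4,198.6) and (236.4,201). In the side crop they are at (246.7,275.8) and (248,233.6). There is a brass glint on the nearer spindle, at side px (291,212). I'll triangulate these and check for brass.

Run:
```python
from h import *
d=np.load("ts.npz")
tr=lambda p:ray(d["tK"],d["tT"],p); sr=lambda p:ray(d["sK"],d["sT"],p)
for a,b in (((210.4,198.6),(246.7,275.8)),((236.4,201),(248,233.6))):
    print(two(tr(a),sr(b)), onz(d["tK"],d["tT"],a,.137))
# spindle tops (crop centres)
for a,b in (((195+540/5,165+355/5),(185+367/3.6,155+110/3.6)),((195+682/5,165+355/5),(185+360/3.6,155+42/3.6))):
    print("sp",two(tr(a),sr(b)), onz(d["tK"],d["tT"],a,.104))
hsv=cv2.cvtColor(d["si"],cv2.COLOR_RGB2HSV); m=cv2.inRange(hsv,(15,70,60),(32,255,255)); m[:180]=0;m[235:]=0;m[:,:272]=0;m[:,302:]=0
print(np.argwhere(m)[:, ::-1].tolist())
```

```text
(array([ 0.51806303, -0.03225828,  0.10161078]), np.float64(0.005244093134623794)) [ 0.51301848 -0.03701994  0.137     ]
(array([ 0.50979203, -0.10453565,  0.13132127]), np.float64(0.0029898992187926384)) [ 0.50708484 -0.1046705   0.137     ]
sp (array([ 0.42295633, -0.2796448 ,  0.1037006 ]), np.float64(0.0034964336595180077)) [ 0.42119385 -0.27921452  0.104     ]
sp (array([ 0.42230832, -0.35427321,  0.10137254]), np.float64(0.0005409600999648924)) [ 0.4216701  -0.35388303  0.104     ]
[[297, 181], [300, 181], [298, 183], [300, 183], [297, 184], [297, 185], [298, 185], [275, 186], [297, 186], [299, 186], [297, 187], [300, 187], [301, 187], [298, 189], [298, 190], [298, 191], [299, 191], [298, 192], [300, 193], [299, 194], [299, 195], [300, 196], [301, 204], [301, 206], [291, 208], [292, 208], [301, 208], [291, 209], [292, 209], [291, 210], [291, 211], [291, 212], [285, 218], [286, 218], [287, 218], [288, 218], [280, 219], [281, 219], [282, 219], [283, 219], [284, 219], [285, 219], [286, 219], [287, 219], [288, 219], [289, 219], [281, 220], [282, 220], [283, 220], [281, 221], [282, 221], [283, 221], [277, 232]]
```

>>> tcp_steps(plan=[[[0.035,-0.0215,0,0],[0.035,-0.0215,0,0],[0.035,-0.0215,0,0],[0.035,-0.0215,0,0],[0.035,-0.0215,0,0]]])

```text
clock: 0.52
position: [0.3561, -0.3485, 0.2529]
ee_rot: [-0.0, 0.977, 0.215, -0.0]
contact_force: [1.1, -1.0, -0.2]
width: 0.0854
gripper_force: 0.0
```

Run:
```python
from h import *
d=cam("wrist"); save("w1.png",d[0]); np.savez("w1.npz",i=d[0],K=d[1],T=d[2]); print(d[2][:3].round(3)); 
for p in ((.422,-.279,.104),(.422,-.354,.104)): print(proj(d[1],d[2],p))
print(readout.get_state()["position"],readout.get_state()["contact_force"])
```

```text
[[ 0.418 -0.859 -0.296  0.432]
 [-0.908 -0.396 -0.135 -0.315]
 [-0.001  0.325 -0.946  0.373]]
[239.80091524  85.55316629]
[330.0657808  128.91419029]
[ 0.35967203 -0.34119054  0.25304664] [ 2.41721748  4.51953628 -0.72353008]
```

View pics/w1.png

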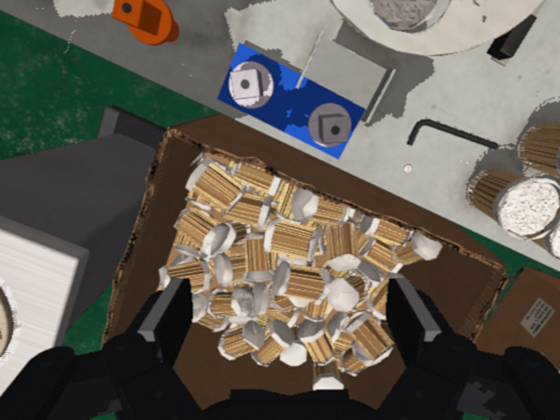

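Both spindle tops agree with the triangulation, at px (246,84) and (334,129). Next is the guard: close the fingers and go behind the handle.

>>> tcp_steps(plan=[[[0.036,-0.0215,0,0],[0.036,-0.0215,0,0],[0.036,-0.0215,0,0],[0.036,-0.0215,0,0],[0.036,-0.0215,0,0]]], aperture=0, squeeze=30, quiet=true)

```text
ok
```

>>> tcp_steps(plan=[[[0.036,-0.0215,0,0],[0.036,-0.0215,0,0],[0.036,-0.0215,0,0],[0,0,0,0.125],[0,0,0,0.125]]], quiet=true)

```text
ok
```

>>> tcp_steps(plan=[[[0,0,0,0.125],[0,0,0,0.125],[0,0,0,0],[0,0,0,0]]])

```text
clock: 1.73
position: [0.543, -0.0749, 0.2529]
ee_rot: [-0.0, 1.0, -0.031, -0.0]
contact_force: [0.1, 0.2, 0.8]
width: -0.0
gripper_force: 0.0
```

Run:
```python
from h import *
d=cam("wrist"); save("w2.png",d[0]); np.savez("w2.npz",i=d[0],K=d[1],T=d[2])
for p in ((.513,-.041,.137),(.507,-.101,.137)): print(proj(d[1],d[2],p))
```

```text
[245.94921348 253.78447483]
[324.5602779  256.31211873]
```

View pics/w2.png

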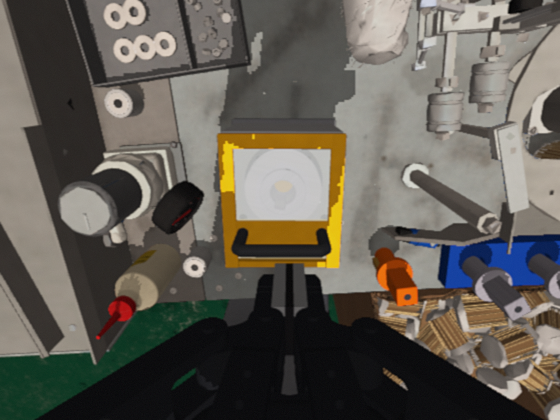

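The bar shows at row ~250, columns 236–329, within a few px of prediction. The fingers are behind it, so I'll lower them and push toward the robot.

>>> tcp_steps(plan=[[[0,0,0.036,0],[0,0,0.036,0],[0,0,0.036,0],[-0.005,0,0,0],[-0.01,0,0,0]]])

```text
clock: 2.2
position: [0.5277, -0.0738, 0.1441]
ee_rot: [-0.0, 0.999, -0.032, -0.001]
contact_force: [1.9, 0.4, 0.2]
width: 0.0
gripper_force: 0.9
```

>>> tcp_steps(plan=[[[-0.014,0,0,0],[-0.014,0,0,0],[-0.014,0,0.001,0],[-0.014,0,0.002,0],[-0.014,0,0.002,0]]])

```text
clock: 2.62
position: [0.4607, -0.0701, 0.1439]
ee_rot: [0.001, 0.999, -0.032, 0.005]
contact_force: [2.5, -0.6, -2.2]
width: -0.0002
gripper_force: 1.6
```

>>> tcp_steps(plan=[[[-0.014,0,0.002,0],[-0.014,0,0.002,0],[-0.01,0,0.002,0]]])

```text
clock: 2.87
position: [0.4213, -0.0673, 0.137]
ee_rot: [0.001, 0.999, -0.032, 0.003]
contact_force: [0.4, 0.4, 0.5]
width: 0.0001
gripper_force: 0.3
```

Run:
```python
from h import *
d=cam("side"); hsv=cv2.cvtColor(d[0],cv2.COLOR_RGB2HSV); print(cv2.boundingRect(cv2.inRange(hsv,(22,150,120),(33,255,255))[150:400,150:320])); save("s2.png",d[0])
```

```text
(111, 77, 42, 84)
```

>>> tcp_steps(plan=[[[0,0,-0.04,0],[0,0,-0.04,0],[0,0,-0.04,0],[0,0,-0.01,0],[0,-0.04,0,0]]])

```text
clock: 3.33
position: [0.4264, -0.0326, 0.2701]
ee_rot: [0.004, 0.999, -0.036, 0.006]
contact_force: [0.9, 0.6, -0.4]
width: -0.0001
gripper_force: 0.0
```

Run:
```python
from h import *
d=cam("side"); hsv=cv2.cvtColor(d[0],cv2.COLOR_RGB2HSV); print(cv2.boundingRect(cv2.inRange(hsv,(22,150,120),(33,255,255))[150:400,150:320])); save("s3.png",d[0])
```

```text
(117, 72, 42, 92)
```

>>> tcp_steps(plan=[[[0,0.04,0,0],[0,0.04,0,0],[0,0.04,0,0],[0,0.04,0,0],[0,0.04,0,0]]], aperture=0.085)

```text
clock: 3.8
position: [0.4095, -0.2277, 0.2657]
ee_rot: [0.0, 0.999, -0.032, 0.001]
contact_force: [0.8, -0.1, 0.8]
width: 0.0603
gripper_force: 0.0
```

Run:
```python
from h import *
d=cam("side"); hsv=cv2.cvtColor(d[0],cv2.COLOR_RGB2HSV); print(cv2.boundingRect(cv2.inRange(hsv,(22,150,120),(33,255,255))[150:400,150:320])); save("s4.png",d[0])
w=cam("wrist"); save("w4.png",w[0])
for p in ((.422,-.279,.104),(.422,-.354,.104)): print(proj(w[1],w[2],p))
save("c4.png",np.hstack([cv2.resize(d[0][150:400,150:330],(400,555)),cv2.resize(w[0],(400,300)) if 0 else cv2.resize(w[0][:400,160:],(400,555))]))
```

```text
(117, 81, 43, 83)
[335.29626777 179.55865484]
[423.93696175 173.30594938]
```

View pics/c4.png

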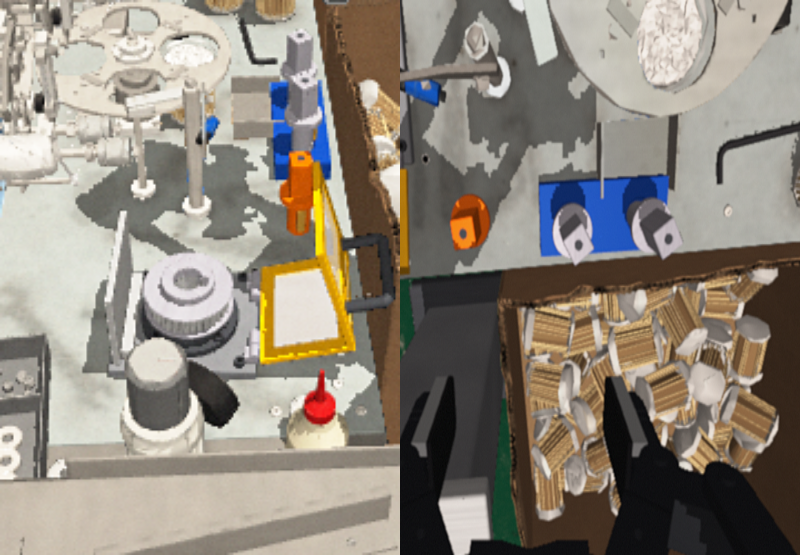

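The guard is fully open. The keyed spindle's top is near wrist px (338,173), and the keyway slot is visible from the side. Next I'll measure the square's pose.

>>> tcp_steps(plan=[[[0,0.04,0,0],[0,0.01,0,0],[-0.005,0,0,0],[0,0,0,0],[0,0,0,0]]], aperture=0.045)

```text
clock: 4.32
position: [0.4014, -0.2746, 0.2646]
ee_rot: [-0.001, 0.999, -0.032, -0.0]
contact_force: [-0.0, 0.1, 0.5]
width: 0.0452
gripper_force: 0.0
```

Create sq.py:
```python
from h import *
w=cam("wrist"); save("w5.png",w[0]); i,K,T=w; np.savez("w5.npz",i=i,K=K,T=T)
c=proj(K,T,(.422,-.279,.104)); print("pred",c, readout.get_state()["position"])
u,v=int(c[0]),int(c[1]); r=32
g=i[v-r:v+r,u-r:u+r].mean(2); sat=np.ptp(i[v-r:v+r,u-r:u+r].astype(int),axis=2)
print(g[::4,::4].astype(int)); 
save("w5c.png",cv2.resize(i[v-45:v+45,u-60:u+60],None,fx=6,fy=6,interpolation=cv2.INTER_CUBIC))
```

```bash
python3 sq.py
```

```text
pred [291.46775485 173.07908665] [ 0.40160396 -0.27453631  0.26465418]
[[157 159 114 115 113  56  51  78 108 111  90  56  54  92 113 112]
 [174 168 113 114 111  57 162 114 115 116 120 130 114  87 114 113]
 [171 172 117 115 113 172 112 118 116  70 103 113 164  95 113 112]
 [174 176 119 115 138 186 116  93  70  70  67 118 134 221 113 113]
 [177 179 123 115 211 234  75  70  93 211 183  73 109 229 111 114]
 [175 179 130 113 225 192  70 155 213 215 218 122 184 227 118 113]
 [173 172 135 115 199 150 206 216 214 209 219 220  80 228 109 111]
 [176 175 144 114 133 216 220 218 124  86 190 221 191 193 110 111]
 [177 179 157 114 113 203 189 219 196 118 221 223 218 110 112 111]
 [178 176 158 114 112 109 170 208 216 219 222 187 122 128 136 142]
 [174 176 174 173 172 173 172 163 216 216 169 173 173 175 171 175]
 [175 177 172 164 166 165 141 105  96  93  80  56  50  50  49  49]
 [ 48  50  50  52  52  54  51  52  52  52  51  53  52  53  55  53]
 [ 53  52  51  51  52  49  52  49  51  53  53  52  52  54  53  54]
 [ 52  54  51  52  51  53  53  54  52  52  52  54  54  51  52  53]
 [ 52  52  53  53  54  51  52  53  55  56  54  52  52  54  64  71]]
```

View pics/w5c.png

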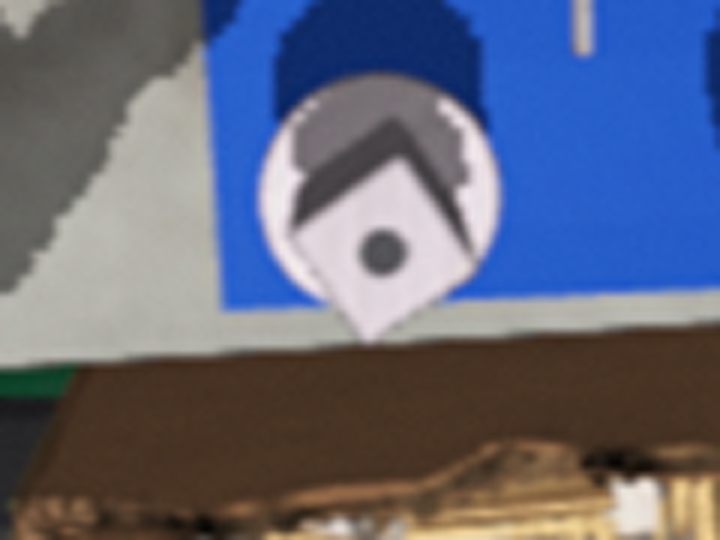

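The crop shows the top face with corners at (400,155), (475,262), (370,343) and (293,235). I'll cast those to z=0.104.

Run:
```python
from h import *
d=np.load("w5.npz");K,T=d["K"],d["T"]
P=np.array([onz(K,T,(231+x/6,128+y/6),.104)[:2] for x,y in ((400,155),(475,262),(370,343),(293,235),(382,252))])
print(P.round(4)); e=np.diff(np.vstack([P[:4],P[:1]]),axis=0); print(np.hypot(*e.T).round(4), np.arctan2(e[:,1],e[:,0]).round(3), P[:4].mean(0))
s=readout.get_state(); print(s["position"],s["ee_rot"])
# brass in side view vs spindle axis
t=np.load("ts.npz"); K,T=t["sK"],t["sT"]; c=P[:4].mean(0)
for z in (.024,.035,.052):
  print(z,"axis",proj(K,T,(*c,z)),[ (a,proj(K,T,(c[0]+.0155*np.cos(a),c[1]+.0155*np.sin(a),z)).round(1).tolist()) for a in (3.14,2.6,2.1,-2.6)])
```

```text
[[ 0.4378 -0.2851]
 [ 0.4222 -0.2947]
 [ 0.4115 -0.2793]
 [ 0.4277 -0.2696]
 [ 0.4244 -0.2818]]
[0.0183 0.0187 0.0189 0.0185] [-2.592  2.177  0.541 -0.992] [ 0.42477461 -0.28220685]
[ 0.40160396 -0.27453631  0.26465418] [-3.40563937e-04  9.99484705e-01 -3.20967893e-02  7.38110487e-05]
0.024 axis [285.58725984 213.02048994] [(3.14, [292.4, 212.8]), (2.6, [291.8, 215.2]), (2.1, [289.6, 216.8]), (-2.6, [291.1, 210.6])]
0.035 axis [285.74615442 209.32678035] [(3.14, [292.6, 209.1]), (2.6, [292.0, 211.5]), (2.1, [289.7, 213.1]), (-2.6, [291.3, 206.9])]
0.052 axis [285.99610843 203.51627648] [(3.14, [292.9, 203.3]), (2.6, [292.3, 205.6]), (2.1, [290.0, 207.3]), (-2.6, [291.6, 201.1])]
```

The square's yaw is 0.565 rad. The brass at side cols 291–292 fits a key direction of about −2.58 rad, so I'll grasp with the tool yaw at 0.565.

>>> tcp_steps(plan=[[[0.023,0.0055,0,0],[0,0,0,-0.125],[0,0,0,-0.125],[0,0,0,-0.125],[0,0,0,-0.125]]])

```text
clock: 4.78
position: [0.4247, -0.2815, 0.2645]
ee_rot: [-0.0, 0.976, 0.22, 0.0]
contact_force: [-0.2, -0.5, 0.3]
width: 0.0446
gripper_force: 0.0
```

>>> tcp_steps(plan=[[[0,0,0.03,-0.125],[0,0,0.036,0],[0,0,0.036,0],[0,0,0.02,0],[0,0,0,0]]])

```text
clock: 5.2
position: [0.4219, -0.2793, 0.1383]
ee_rot: [-0.004, 0.961, 0.277, -0.003]
contact_force: [-0.2, -0.2, 0.3]
width: 0.0452
gripper_force: 0.0
```

>>> tcp_steps(plan=[[[0,0,0.025,0],[0,0,0.02,0],[0,0,0.007,0],[0,0,0,0],[0,0,0,0]]])

```text
clock: 5.62
position: [0.4252, -0.2831, 0.0916]
ee_rot: [0.001, 0.961, 0.277, 0.001]
contact_force: [-0.4, -0.5, 0.3]
width: 0.0452
gripper_force: 0.0
```

>>> tcp_steps(plan=[[[0,0,0.001,0],[0,0,0,0],[0,0,0,0],[0,0,0,0],[0,0,0,0]]], aperture=0, squeeze=70)

```text
clock: 6.03
position: [0.4251, -0.2834, 0.0907]
ee_rot: [0.001, 0.961, 0.276, 0.001]
contact_force: [-0.6, 0.4, 7.1]
width: 0.0194
gripper_force: 68.8
```

>>> tcp_steps(plan=[[[0,0,0,0],[0,0,0,0],[0,0,0,0]]])

```text
clock: 6.28
position: [0.4251, -0.2835, 0.0907]
ee_rot: [0.001, 0.961, 0.276, 0.001]
contact_force: [-0.5, 0.8, 7.0]
width: 0.019
gripper_force: 68.8
```

>>> tcp_steps(plan=[[[0,0,-0.01,0],[0,0,-0.03,0],[0,0,-0.04,0],[0,0,-0.04,0],[0,0,-0.04,0]]])

```text
clock: 6.7
position: [0.4237, -0.2825, 0.2511]
ee_rot: [-0.0, 0.961, 0.276, -0.0]
contact_force: [1.1, -0.2, -2.5]
width: 0.0186
gripper_force: 68.7
```

>>> tcp_steps(plan=[[[0,0,-0.025,0],[0,0,0,0],[0,0,0,0],[0,0,0,0]]])

```text
clock: 7.03
position: [0.4234, -0.2822, 0.2731]
ee_rot: [-0.001, 0.961, 0.276, -0.001]
contact_force: [-0.4, 1.4, -3.0]
width: 0.0195
gripper_force: 69.2
```

Run:
```python
from h import *
d=cam("side"); np.savez("s6.npz",i=d[0],K=d[1],T=d[2]); s=readout.get_state(); p=s["position"]; print(p,s["contact_force"],s["width"])
u,v=proj(d[1],d[2],(p[0],p[1],p[2]-.05)); u,v=int(u),int(v); print(u,v)
h=cv2.cvtColor(d[0],cv2.COLOR_RGB2HSV)[v-30:v+40,u-25:u+25]
m=cv2.inRange(h,(12,90,60),(32,255,255)); print((np.argwhere(m)[:,::-1]+[u-25,v-30]).tolist()[:60])
save("s6c.png",np.hstack([cv2.resize(d[0][v-45:v+45,u-30:u+30],(400,600),interpolation=cv2.INTER_CUBIC),cv2.resize(d[0][255:300,200:245],(400,600)[:1]*2,interpolation=cv2.INTER_CUBIC) .repeat(1,0)[:600] if 0 else cv2.copyMakeBorder(cv2.resize(d[0][250:310,200:260],(400,400),interpolation=cv2.INTER_CUBIC),0,200,0,0,0)]))
```

```text
[ 0.42324656 -0.28203561  0.27241907] [ 0.24861839 -0.38823663 -1.74229101] 0.019023720628527342
289 137
[[309, 110], [305, 111], [306, 111], [307, 111], [308, 111], [309, 111], [310, 111], [311, 111], [312, 111], [313, 111], [303, 112], [304, 112], [305, 112], [306, 112], [307, 112], [308, 112], [309, 112], [310, 112], [311, 112], [312, 112], [313, 112], [301, 113], [302, 113], [303, 113], [304, 113], [305, 113], [306, 113], [307, 113], [308, 113], [309, 113], [310, 113], [311, 113], [312, 113], [313, 113], [301, 114], [302, 114], [303, 114], [304, 114], [305, 114], [306, 114], [307, 114], [308, 114], [309, 114], [310, 114], [311, 114], [312, 114], [313, 114], [301, 115], [302, 115], [303, 115], [304, 115], [305, 115], [306, 115], [307, 115], [308, 115], [309, 115], [310, 115], [311, 115], [312, 115], [313, 115]]
```

View pics/s6c.png

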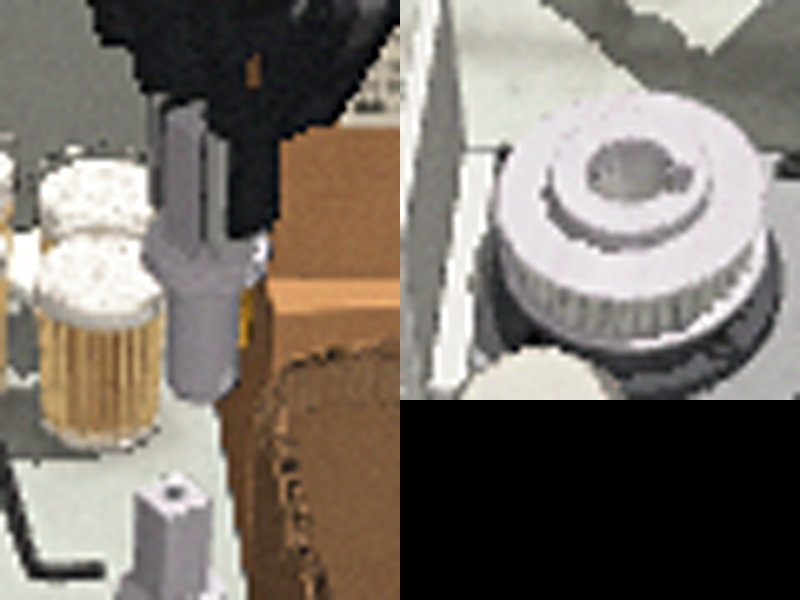

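The brass shows only at the shank's right edge, which confirms key direction −2.58. In the side crop the bore centre is at (632,168) and the keyway tip at (692,180). I'll carry the spindle to the hub and measure it.

>>> tcp_steps(plan=[[[0.0265,-0.0245,0,0],[0.0265,-0.0245,0,0],[0.0265,-0.0245,0,0],[0.0265,-0.0245,0,0],[0.0265,-0.0245,0,0]]])

```text
clock: 7.5
position: [0.4706, -0.1069, 0.272]
ee_rot: [-0.001, 0.961, 0.276, -0.002]
contact_force: [1.1, -0.8, -1.6]
width: 0.0192
gripper_force: 69.0
```

>>> tcp_steps(plan=[[[0.0265,-0.0245,0,0],[0,0,0,0.125],[0,0,0,0.125],[0,0,0,0.125],[0,0,0,0]]])

```text
clock: 7.92
position: [0.48, -0.0732, 0.272]
ee_rot: [-0.001, 0.996, 0.092, -0.002]
contact_force: [0.1, -0.1, -2.3]
width: 0.0192
gripper_force: 69.4
```

>>> tcp_steps(plan=[[[0,0,0,0],[0,0,0,0]]])

```text
clock: 8.08
position: [0.4805, -0.074, 0.2731]
ee_rot: [-0.0, 0.996, 0.093, -0.001]
contact_force: [0.8, 0.0, -1.6]
width: 0.0194
gripper_force: 69.4
```

Run:
```python
from h import *
d=np.load("s6.npz"); f=lambda x,y:onz(d["K"],d["T"],(200+(x-400)*.15-.4,250+y*.15-.4),.064)
c=f(631,169); t=f(692,180); print("side",c,t,t-c,np.arctan2(*(t-c)[1::-1]))
w=cam("wrist"); i,K,T=w; np.savez("w7.npz",i=i,K=K,T=T)
c=proj(K,T,(.535,-.073,.064)); print(c); u,v=c.astype(int)
save("w7c.png",cv2.resize(i[v-50:v+50,u-66:u+66],None,fx=6,fy=6,interpolation=cv2.INTER_CUBIC))
```

```text
side [ 0.53858571 -0.06736298  0.064     ] [ 0.52187597 -0.06263245  0.064     ] [-0.01670974  0.00473053  0.        ] 2.865711435979172
[297.7085848  126.58349009]
```

View pics/w7c.png

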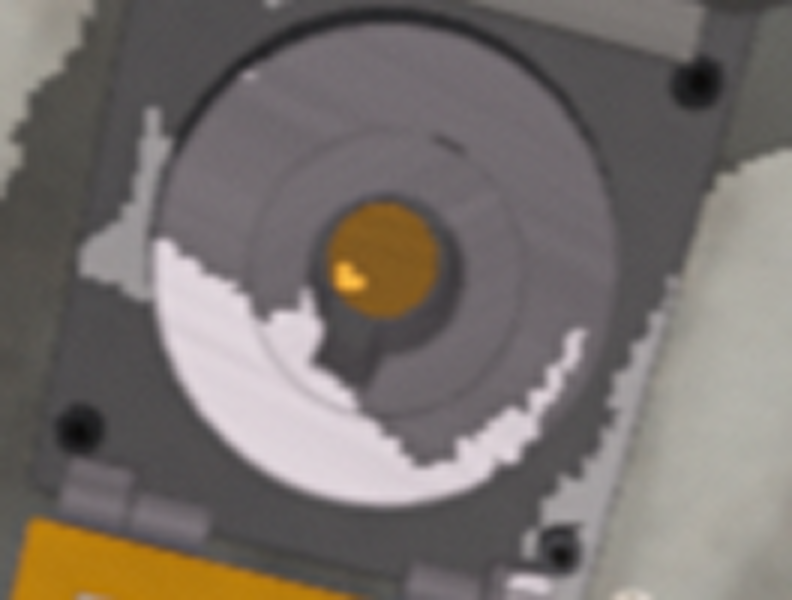

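The hub's bore centre is at crop (387,272) and the keyway's end has its midpoint at (338,379). I'll cast both to z=0.064.

Run:
```python
from h import *
d=np.load("w7.npz");f=lambda x,y:onz(d["K"],d["T"],(231+x/6-.4,76+y/6-.4),.064)[:2]
c=f(386.5,272);t=f(338,379); print(c,t-c,np.hypot(*(t-c)),np.arctan2(*(t-c)[::-1]))
print(np.hypot(*(f(312,272)-f(461,272))))
s=readout.get_state();p=s["position"];q=s["ee_rot"];psi=2*np.arctan2(q[2],q[1]);print(p,psi)
X=np.array([np.cos(psi),np.sin(psi)]);Y=np.array([np.sin(psi),-np.cos(psi)]);print((c-p[:2])@X,(c-p[:2])@Y)
# held spindle: collar outline in wrist view? project collar centre for check
T=d["T"]; print(proj(d["K"],T,(p[0],p[1],p[2]-.079)))
```

```text
[ 0.53959778 -0.06953127] [-0.01758549  0.00444043] 0.01813744104226076 2.8942573721594025
0.02324957605337677
[ 0.48063667 -0.07406387  0.27340334] 0.18638944748857456
0.05877982577996404 0.006472109484600027
[287.57879239 233.25637852]
```

The two views agree: keyway direction about 2.88 rad, hub at about (0.539, −0.0688). The next step is to align (turn +0.448) and descend to just above the bore.

>>> tcp_steps(plan=[[[0.0292,0.0028,0,0],[0.0292,0.0028,0,0],[0,0,0,0.112],[0,0,0,0.112],[0,0,0,0.112]]])

```text
clock: 8.55
position: [0.5397, -0.069, 0.2735]
ee_rot: [-0.0, 0.997, -0.078, -0.001]
contact_force: [0.4, 0.2, -2.8]
width: 0.0191
gripper_force: 69.4
```

>>> tcp_steps(plan=[[[0,0,0.02,0.112],[0,0,0.035,0],[0,0,0.035,0],[0,0,0.025,0],[0,0,0,0]]])

```text
clock: 8.97
position: [0.5352, -0.0681, 0.1538]
ee_rot: [-0.001, 0.991, -0.131, -0.006]
contact_force: [-0.7, -0.2, -2.4]
width: 0.0192
gripper_force: 69.2
```

>>> tcp_steps(plan=[[[0,0,0,0],[0,0,0,0],[0,0,0,0]]])

```text
clock: 9.22
position: [0.5412, -0.0693, 0.1615]
ee_rot: [0.0, 0.991, -0.131, 0.002]
contact_force: [0.1, 0.3, -2.1]
width: 0.0189
gripper_force: 69.2
```

Run:
```python
from h import *
s=readout.get_state();p=s["position"];q=s["ee_rot"];psi=2*np.arctan2(q[2],q[1]);print(p,psi,s["contact_force"],s["moment"])
X=np.array([np.cos(psi),np.sin(psi)]);Y=np.array([np.sin(psi),-np.cos(psi)]);e=np.array([.539,-.0688])-p[:2];print(e@X,e@Y)
```

```text
[ 0.54120139 -0.06934597  0.16149664] -0.2630635693207745 [ 0.09348075  0.26319376 -2.12176081] [-0.02706184 -0.02870038 -0.00132356]
-0.0022676352168294997 4.5260866897905874e-05
```

>>> tcp_steps(plan=[[[-0.0015,0,0.005,0],[0,0,0.006,0],[0,0,0.006,0],[0,0,0,0],[0,0,0,0]]])

```text
clock: 9.63
position: [0.5376, -0.0682, 0.1418]
ee_rot: [-0.0, 0.991, -0.131, -0.001]
contact_force: [0.9, 0.5, -2.3]
width: 0.0189
gripper_force: 69.3
```

>>> tcp_steps(plan=[[[0,0,0.003,0],[0,0,0.003,0],[0,0,0.002,0],[0,0,0,0],[0,0,0,0]]])

```text
clock: 10.05
position: [0.538, -0.0683, 0.1341]
ee_rot: [0.0, 0.991, -0.131, -0.0]
contact_force: [0.1, -0.2, -2.5]
width: 0.0191
gripper_force: 69.3
```

Run:
```python
from rig import readout
s=readout.get_state();print(s["position"],s["contact_force"],s["moment"])
```

```text
[ 0.53797371 -0.06833801  0.13409176] [ 0.14272227 -0.21940644 -2.52893013] [-0.02039921 -0.01869441  0.02690056]
```

The nose is about 8 mm into the bore with no contact force. Now the key.

>>> tcp_steps(plan=[[[0,0,0.003,0],[0,0,0.003,0],[0,0,0.003,0],[0,0,0.003,0],[0,0,0,0]]])

```text
clock: 10.47
position: [0.5375, -0.0682, 0.1215]
ee_rot: [-0.0, 0.991, -0.131, -0.001]
contact_force: [-0.9, -0.1, -3.2]
width: 0.0197
gripper_force: 69.4
```

```bash
python3 - <<'E'
from rig import readout
s=readout.get_state();print(s["position"],s["contact_force"],s["moment"])
E
```

```text
[ 0.53753443 -0.06821254  0.12146552] [-0.87884625 -0.07415726 -3.15675684] [0.008502   0.03022511 0.00306252]
```

The key slipped in: 9 mm past the hub face with no force. Now I'll push against the spring with more grip.

>>> tcp_steps(plan=[[[0,0,0.004,0],[0,0,0.004,0],[0,0,0.004,0],[0,0,0.003,0],[0,0,0,0]]], squeeze=110)

```text
clock: 10.88
position: [0.538, -0.0684, 0.1071]
ee_rot: [0.0, 0.991, -0.131, -0.0]
contact_force: [-0.8, 0.4, -2.8]
width: 0.0185
gripper_force: 107.8
```

>>> tcp_steps(plan=[[[0,0,0.003,0],[0,0,0.002,0],[0,0,0.002,0],[0,0,0,0],[0,0,0,0]]])

```text
clock: 11.3
position: [0.5384, -0.0685, 0.1017]
ee_rot: [0.0, 0.991, -0.131, 0.001]
contact_force: [-2.6, 0.8, 9.1]
width: 0.0183
gripper_force: 108.7
```

>>> tcp_steps(plan=[[[0,0,0.002,0],[0,0,0.0015,0],[0,0,0,0],[0,0,0,0]]])

```text
clock: 11.63
position: [0.5384, -0.0684, 0.0989]
ee_rot: [0.0, 0.991, -0.131, 0.001]
contact_force: [-3.6, 0.0, 12.7]
width: 0.0185
gripper_force: 109.5
```

>>> tcp_steps(plan=[[[0,0,0.0015,0],[0,0,0,0],[0,0,0,0]]])

```text
clock: 11.88
position: [0.5384, -0.0684, 0.0988]
ee_rot: [0.0, 0.991, -0.131, 0.001]
contact_force: [-5.9, 2.5, 21.6]
width: 0.0187
gripper_force: 111.0
```

>>> tcp_steps(plan=[[[0,0,0.0015,0],[0,0,0,0],[0,0,0,0]]])

```text
clock: 12.13
position: [0.5385, -0.0684, 0.0988]
ee_rot: [0.0, 0.991, -0.131, 0.002]
contact_force: [-8.1, 2.1, 31.0]
width: 0.0186
gripper_force: 112.4
```

It hit a hard stop at TCP z = 0.0988 (0.0987 predicted), so the collar is on the hub face. I'll ease off slightly, check the rest state and the guard, then hand in.

>>> tcp_steps(plan=[[[0,0,-0.0008,0],[0,0,0,0],[0,0,0,0],[0,0,0,0],[0,0,0,0]]])

```text
clock: 12.55
position: [0.5385, -0.0684, 0.0988]
ee_rot: [0.0, 0.991, -0.131, 0.001]
contact_force: [-6.8, 2.1, 25.5]
width: 0.0188
gripper_force: 111.1
```

Run:
```python
from h import *
d=cam("side"); h=cv2.cvtColor(d[0],cv2.COLOR_RGB2HSV); print(cv2.boundingRect(cv2.inRange(h,(22,150,120),(33,255,255))[150:400,150:320]))
s=readout.get_state(); print(s["position"],s["contact_force"],abs(s["qd"]).max())
```

```text
(117, 73, 43, 91)
[ 0.53843094 -0.06837682  0.09879505] [-6.86642244  2.14669023 25.46605629] 0.0019457680168933832
```

```bash
python3 -c "
from rig import ticket
print(ticket.sign_off())"
```

```text
the job is handed in; nothing more can be done
None
```

The job is handed in at about 12.6 s of the 58 s limit: the guard is open, and the keyed spindle is in the hub with its collar on the face, gripped at 111 N and pressed down with about 25 N; the sign-off returned no verdict.

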